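# Stand the knocked-over tube rack up and push it back to the roller mixer

### The job

The empty tube rack in front of the roller mixer has been knocked over onto its long side. By pushing alone, tip it straight back onto its feet with the holes up, then slide it forward until its far long side stands flat against the front of the mixer, with no end of the rack sticking out past the mixer. Do not lift or carry the rack, and leave the bottle, the tip box and the scanner where they are.

Things in the scene. Friction and masses are not known exactly. Their poses are not given: they have to be found in the camera images.
- rack: Empty beige plastic tube rack, about 0.25 kg, 104 mm deep (own x), 200 long (own y), 64 high (own z). Origin: centre of its underside; own z points from the underside to the holed top plate (4 x 8 holes, 16.5 mm). Starts lying on its -x long side: own x up, holes roughly towards the robot, underside towards the mixer, origin 52 mm and upper edge 104 mm above the bench.
- rack_foot_edge (a point): middle of the long bottom edge at own (-52, 0, 0) mm, which stays on the bench throughout. Pushed high on the holed face, towards the underside, the rack turns about this edge and past about 30 degrees falls onto its feet by itself. It then lies on the robot's side, the +x long side facing the mixer. Rack on bench: friction about 0.5 to 0.7.
- rack_top (a point): centre of the holed top plate, at own (0, 0, 64) mm. To a finger the top plate is a plain flat face (holes do not catch it). The end panels reach the bench as feet; the long sides are open between the edges of three plates, at 10-14, 34-38 and 60-64 mm above the underside, all flush with own x = +-52 mm.
- rack_far_left (a point): point on the rack's +x long side at its +y end, at own (52, 100, 32) mm: on the far side at the left, half-way up, once the rack stands
- rack_far_right (a point): point on the rack's +x long side at its -y end, at own (52, -100, 32) mm: on the far side at the right, half-way up, once the rack stands
- mixer_front (a point): middle of the front of the tube roller mixer, at bench level. The mixer is a low cream housing, fixed beyond the rack, 560 mm wide, 240 deep, 105 high at its two end cheeks and 70 between them, with six dark rollers and some blood tubes on top. Own x points into the mixer, away from the robot; own y runs along its front, a flat upright face (plane own x = 0) from y = -280 to +280 mm.
- wash_bottle: white plastic bottle, 62 mm across and 150 mm high, standing to the right of the rack; origin at the centre of its foot. A bystander.
- tip_box: closed pipette tip box with a blue lid, 88 x 125 x 68 mm high, standing to the left of the rack; origin at the centre of its underside. A bystander.
- scanner: cream pistol-shaped barcode scanner lying on its side, about 120 x 125 x 34 mm high, to the right and nearer the robot than the bottle; origin on its underside near the joint of handle and head. A bystander.
Things that resemble listed ones, but are neither listed nor needed, are in the scene too. There is more than one size of the rack; the one meant has the size given above.

How it is judged:
By the outcome, as a careful person would: the job done as asked, in the order asked, and still so for the second after the job is handed in, with the robot touching nothing.
It also fails if it takes over 48 s, if anything falls off the work surface, if the arm or the gripper's body presses on something with over 40 N, if the wrist force passes 120 N, or if a joint passes its speed limit or range.

### The arm

A 7-joint arm with a two-finger parallel gripper is mounted at the origin on the work surface. World frame = base frame: x ahead of the robot, y to its left, z up, the work surface at z = 0. Lengths are in m, angles in rad, forces in N, time in s.
With the tool pointing down it reaches from about 0.4 to 0.85 m from the base axis. Payload 4.5 kg.
Tool frame: the origin (TCP) lies at the centre of the arm's flange, where the gripper is bolted on; the fingertips stand 166 mm ahead of it and the grasp point (between the pads) lies arm.grasp_offset ahead of it (arm.grasp_offset is the distance from the TCP to the grasp point, in m); z points along the fingers, y is the line along which they close (so a half turn about z gives the same grasp; the last joint's range is limited). The gripper opens to 88 mm and grips with 3 to 60 N. Pads are 18 mm wide; open, the fingers measure 123 mm over their backs; the gripper's body (75 mm by 187 mm) begins 45 mm behind the grasp point.
Start: joints at [1.205, 0.689, -0.195, 1.565, 0.157, 0.902, -0.215], TCP at [0.243, -0.576, 0.405] pointing down, gripper open.
Joint ranges: [-3.01, 3.01], [-0.46, 2.08], [-1.47, 1.51], [0.13, 2.56], [-1, 4.14], [0.04, 2.09], [-2.66, 2.66]. Speed limits (rad/s): [2.57, 2.57, 3.14, 3.14, 3.14, 3.14, 3.14].

### API

Orientations are given as [roll, pitch, yaw] about the fixed x, y, z axes, in that order (R = Rz(yaw) Ry(pitch) Rx(roll)).
In Python, from workcell import arm gives the robot as it stands.
- The arm moves only by the shell command python3 -m creep 'ROWS' [FORCE]. ROWS is JSON, a list of rows, each a list of 7 numbers: the turn, a rotation vector about the tool's x, y, z in rad, then the shift along the tool's x, y, z in mm, then the finger opening in mm, from 0 to 88.1. A call has 1 to 12 rows; each row shifts and turns the commanded pose from where the row before left it, along the tool's axes as they then stand; what a row does not reach is not made up. A row lasts 1/12 s, in which the tool goes at most 41.7 mm and 7.16 degrees, less where a joint would pass 70% of its speed; a pose out of reach is approached as far as the arm can. A call is refused whole if a number of a shift passes 41.7 or a number of a turn 0.125, either way. A call with a gripper value outside its range is refused whole. The fingers move at their own pace and stop on an object; FORCE is the grip in N (left out, the last holds). Time passes only in rows, so rows that do not move let the fingers close. It gives the time, the measured TCP pose, the force, the opening and the grip force at its end, in the units of the state.
- arm.observe(): the state, without advancing time (a new reading comes with each control period).
- arm.grab_frame(name): name is "scene" or "top"; returns a dict with "frame" (384x512x3 uint8, red, green, blue), "range_z" (384x512 float32, m along the optical axis (not along the pixel's ray), 0 where there is no reading), "K" (3x3 intrinsics, pixels), "k1" (the pictures are not rectified: a ray, as slopes to the right and down, at radius r is drawn at 1 + k1 r^2 times it, then the intrinsics apply), "extrinsics" (4x4, takes a point from camera to world coordinates). Camera axes: x right, y down, z forward; pixel columns grow to the right and rows downward; lengths in m; the calibration is good to about 2 mm. A picture is of the moment at which its call begins.
- arm.finish_job(): hands the job in; it is judged then, once.
The state is a dict: "clock": time; "joint_positions": joint angles; "dq": joint speeds; "tau": joint torques, N m; "position": TCP position; "ee_rot": TCP orientation; "force": force on the tool from outside, world axes, zero at the start; "ft_torque": the same for the moment, N m; "grip_width": finger opening in m; "gripper_force": force on a finger pad.
Only numpy, scipy, OpenCV 4.12 (cv2) and the standard library are available. Lean on these libraries where they do the work, as an engineer would, in place of code of your own. Each camera call takes 0.05 s, during which the arm holds its last target. There are 200 camera calls.

## Working session

There is one attempt and no reset: what is moved stays moved. The work goes in short steps, Python scripts to look and compute and a shell command to move; the robot and the scene stay as the last step left them, time stands still between calls to the robot, and variables do not carry over. Pictures are saved under pics/ and viewed, at most 10 in all, crops included, and the job is handed in when it is done.

```bash
mkdir -p pics; cat > h.py <<'E'
import numpy as np, cv2, pickle
from workcell import arm
def grab(n,tag):
    f=arm.grab_frame(n); pickle.dump(f,open(f'{tag}.pkl','wb')); cv2.imwrite(f'pics/{tag}.png',f['frame'][:,:,::-1]); return f
def load(tag): return pickle.load(open(f'{tag}.pkl','rb'))
def world(f):
    K=f['K'];D=np.array([f['k1'],0,0,0,0.])
    h,w=f['range_z'].shape
    v,u=np.mgrid[:h,:w]
    p=cv2.undistortPoints(np.stack([u,v],-1).reshape(-1,1,2).astype(float),K,D).reshape(h,w,2)
    z=f['range_z'][...,None]
    c=np.concatenate([p*z,z],-1); T=f['extrinsics']
    W=c@T[:3,:3].T+T[:3,3]; W[f['range_z']==0]=np.nan
    return W
E
python3 - <<'E'
from h import *
a=grab('scene','s0');b=grab('top','t0')
cv2.imwrite('pics/both.png',cv2.resize(np.hstack([a['frame'],b['frame']])[:,:,::-1],(800,300)))
print(a['extrinsics'].round(2),b['extrinsics'].round(2),arm.grasp_offset,arm.observe())
E
```

```text
[[-0.68  0.56 -0.48  1.13]
 [ 0.74  0.53 -0.43  0.52]
 [ 0.01 -0.64 -0.77  1.01]
 [ 0.    0.    0.    1.  ]] [[-0.   -1.    0.1   0.42]
 [-1.    0.   -0.01  0.03]
 [ 0.01 -0.1  -1.    1.25]
 [ 0.    0.    0.    1.  ]] 0.1473 {'clock': 0.1, 'joint_positions': array([ 1.20479393,  0.68989729, -0.19450023,  1.5662309 ,  0.15729484,
        0.90254072, -0.21510832]), 'dq': array([-8.48071045e-04, -5.83321903e-05, -7.49187905e-04, -2.27093826e-03,
       -2.21728212e-03, -5.77574744e-04, -5.39766813e-04]), 'tau': array([-3.68186011e-03, -5.28496563e+01, -1.27180796e+00, -1.53836435e+01,
       -5.25408739e-02,  1.92290856e-03,  2.36252174e-05]), 'position': array([ 0.24312582, -0.57544914,  0.40399371]), 'ee_rot': array([-3.13991115e+00,  1.37492147e-04,  3.99850866e-01]), 'force': array([ 0.46884771, -0.15292064, -0.72752864]), 'ft_torque': array([ 0.04731978, -0.01554302,  0.01726202]), 'gripper_force': 0.0, 'grip_width': 0.08798090298710105}
```

View pics/s0.png

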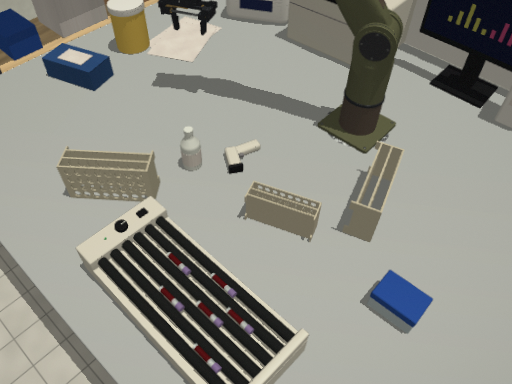

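View pics/t0.png

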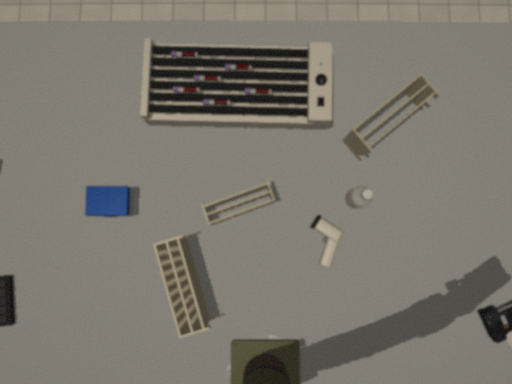

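Scene pictures: three beige racks. In the top view they are at (238,203), lying in front of the mixer and about 73 px or 0.2 m long; at (390,115), over 95 px; and at (180,285), about 100 px. The first fits 200 mm and lies between the tip box (107,201) and the bottle (361,197). The mixer front is at row ~124, and the scanner is at (328,240). I'll confirm with a crop and measure.

```bash
python3 - <<'E'
from h import *
a=load('s0');b=load('t0')
c1=cv2.resize(a['frame'][165:255,225:345,::-1],(600,450),interpolation=2)
c2=cv2.resize(b['frame'][110:240,180:300,::-1],(0,0),fx=4,fy=4,interpolation=2)
o=np.zeros((520,1080,3),np.uint8);o[:450,:600]=c1;o[:,600:]=c2
cv2.imwrite('pics/crop.png',cv2.resize(o,(800,385)))
for n,f,(u0,u1,v0,v1) in (('top',b,(195,285,170,235)),('scene',a,(235,330,175,240))):
    W=world(f)[v0:v1,u0:u1].reshape(-1,3)
    for lo,hi in((.095,.12),(.02,.09)):
        p=W[(W[:,2]>lo)&(W[:,2]<hi)]
        if len(p)<10: print(n,lo,len(p));continue
        r=cv2.minAreaRect((p[:,:2]*1000).astype(np.float32)); print(n,lo,len(p),p[:,2].max(),cv2.boxPoints(r).round(0).tolist(),r)
W=world(b)
print('bench',W[220,300],W[150,220])
for u in (145,170,200,230,260,290,320,330):
    col=W[90:140,u]; i=np.where(col[:,2]>.035)[0].max(); print(u,90+i,col[i-2:i+3].round(3).tolist())
for nm,(u,v) in dict(bottle=(361,197),tip=(107,201),scanner=(328,232)).items(): print(nm,W[v,u])
E
```

```text
top 0.095 398 0.11027400015409539 [[447.0, 162.0], [513.0, -27.0], [573.0, -6.0], [507.0, 183.0]] ((509.9573669433594, 78.0960693359375), (63.539371490478516, 199.8861846923828), 19.46720314025879)
top 0.02 439 0.0896163356158628 [[447.0, 159.0], [514.0, -26.0], [574.0, -4.0], [507.0, 181.0]] ((510.3757629394531, 77.60948944091797), (64.28234100341797, 197.17825317382812), 19.903350830078125)
scene 0.095 731 0.10840670755333659 [[444.0, 161.0], [514.0, -28.0], [578.0, -4.0], [508.0, 184.0]] ((511.046630859375, 78.13838195800781), (68.25162506103516, 201.18789672851562), 20.404748916625977)
scene 0.02 1502 0.08997486237660013 [[445.0, 161.0], [514.0, -27.0], [577.0, -5.0], [508.0, 184.0]] ((511.0223388671875, 78.37113952636719), (66.58170318603516, 200.9105987548828), 19.970495223999023)
bench [ 0.46173204 -0.10908503 -0.00141735] [ 6.81261900e-01  1.38921549e-01 -5.86497249e-04]
145 121 [[0.76, 0.356, 0.073], [0.76, 0.359, 0.062], [0.76, 0.362, 0.052], [0.772, 0.376, -0.0], [0.769, 0.377, -0.002]]
170 122 [[0.758, 0.283, 0.067], [0.759, 0.285, 0.056], [0.757, 0.286, 0.051], [0.758, 0
[... 219 characters left out ...]
, 0.105, 0.039], [0.753, 0.106, 0.029], [0.754, 0.107, 0.015]]
260 125 [[0.751, 0.014, 0.059], [0.75, 0.014, 0.05], [0.751, 0.014, 0.036], [0.751, 0.014, 0.024], [0.75, 0.014, 0.015]]
290 126 [[0.749, -0.076, 0.056], [0.749, -0.077, 0.043], [0.747, -0.078, 0.038], [0.747, -0.079, 0.027], [0.748, -0.08, 0.012]]
320 126 [[0.746, -0.165, 0.066], [0.745, -0.167, 0.057], [0.745, -0.168, 0.047], [0.746, -0.171, 0.031], [0.746, -0.173, 0.019]]
330 123 [[0.745, -0.189, 0.101], [0.746, -0.192, 0.086], [0.747, -0.194, 0.073], [0.764, -0.208, -0.001], [0.761, -0.207, 0.001]]
bottle [ 0.5212816  -0.26779401  0.12123525]
tip [0.51623332 0.46375752 0.0651183 ]
scanner [ 0.42440275 -0.18947244  0.02939855]
```

View pics/crop.png

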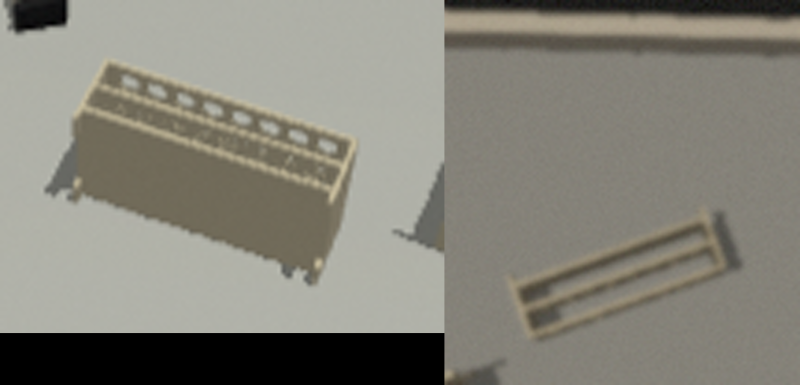

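The crop confirms it: a 64 × 200 mm footprint, 104 mm high, 4 × 8 holes on the robot's side. The rack's yaw is about 19.5°, its holed face is centred at (480, 67), and the foot edge is at (540, 88). The mixer front is at x ≈ 0.7505 + 0.0265·y, yaw about −1.5°. Next I'll approach with the fingers open, so both touch the face.

```bash
python3 -m creep '[[0,0,0,23.6,-27.9,0,88],[0,0,0,23.6,-27.9,0,88],[0,0,0,23.6,-27.9,0,88],[0,0,0,23.6,-27.9,0,88],[0,0,0,23.6,-27.9,0,88],[0,0,0,23.6,-27.9,0,88],[0,0,0,23.6,-27.9,0,88],[0,0,0,23.6,-27.9,0,88],[0,0,0,23.6,-27.9,0,88],[0,0,0,23.6,-27.9,0,88],[0,0,0,23.6,-27.9,0,88],[0,0,0,23.6,-27.9,0,88]]'
python3 -m creep '[[0,0,0,23.6,-27.9,0,88],[0,0,0,23.6,-27.9,0,88],[0,0,0,23.6,-27.9,0,88],[0,0,0,23.6,-27.9,0,88],[0,0,0,23.6,-27.9,0,88],[0,0,0,23.6,-27.9,0,88],[0,0,0.059,0,0,0,88],[0,0,0,0,0,0,88],[0,0,0,0,0,0,88]]'
```

```text
clock: 1.1
position: [0.3739, -0.1554, 0.4047]
ee_rot: [-3.141, 0.0, 0.4]
force: [1.0, -0.7, -0.0]
grip_width: 0.0882
gripper_force: 0.0
clock: 1.85
position: [0.4387, 0.0519, 0.4044]
ee_rot: [3.141, 0.001, 0.342]
force: [0.0, -0.9, 0.3]
grip_width: 0.0883
gripper_force: 0.0
```

```bash
python3 -m creep '[[0,0,0,0,0,25,88],[0,0,0,0,0,25,88],[0,0,0,0,0,25,88],[0,0,0,0,0,25,88],[0,0,0,0,0,25,88],[0,0,0,0,0,25,88],[0,0,0,6,0,0,88],[0,0,0,6,0,0,88],[0,0,0,6,0,0,88],[0,0,0,6,0,0,88],[0,0,0,0,0,0,88]]'
python3 -m creep '[[0,0,0,4,0,0,88],[0,0,0,4,0,0,88],[0,0,0,4,0,0,88],[0,0,0,4,0,0,88],[0,0,0,4,0,0,88],[0,0,0,4,0,0,88]]'
python3 - <<'E'
from h import *
f=grab('scene','s1'); W=world(f)[165:245,225:340].reshape(-1,3)
cv2.imwrite('pics/s1c.png',cv2.resize(f['frame'][120:270,200:380,::-1],(720,600),interpolation=2))
print(arm.observe()['force'])
E
```

```text
clock: 2.77
position: [0.4639, 0.0607, 0.2562]
ee_rot: [3.141, -0.006, 0.341]
force: [0.1, -0.2, -0.6]
grip_width: 0.0886
gripper_force: 0.0
clock: 3.27
position: [0.4842, 0.0683, 0.2547]
ee_rot: [3.142, 0.001, 0.341]
force: [-2.6, -0.5, 2.6]
grip_width: 0.0882
gripper_force: 1.5
[-0.56555032 -0.4176469   2.74759789]
```

View pics/s1c.png

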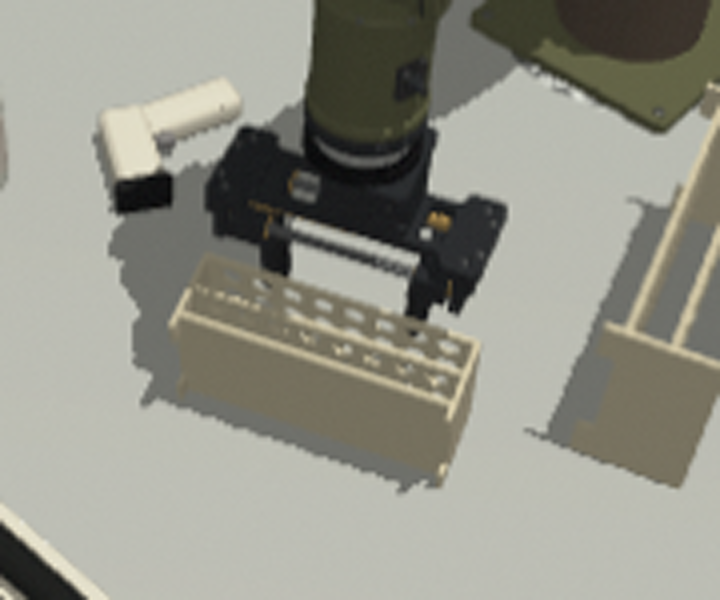

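The view shows both fingers on the holed face (crop (275,275) and (420,300)), and the rack has started tilting evenly about its foot edge. I'll keep pushing gently.

```bash
python3 -m creep '[[0,0,0,4,0,0,88],[0,0,0,4,0,0,88],[0,0,0,4,0,0,88],[0,0,0,4,0,0,88],[0,0,0,4,0,0,88],[0,0,0,4,0,0,88],[0,0,0,4,0,0,88]]'
python3 -m creep '[[0,0,0,4,0,0,88],[0,0,0,4,0,0,88],[0,0,0,4,0,0,88],[0,0,0,0,0,0,88],[0,0,0,0,0,0,88],[0,0,0,0,0,0,88]]'
cat >> h.py <<'E'
def rack(f,reg,lo=.05,hi=.075):
    u0,u1,v0,v1=reg; W=world(f)[v0:v1,u0:u1].reshape(-1,3)
    p=W[(W[:,2]>lo)&(W[:,2]<hi)]; r=cv2.minAreaRect((p[:,:2]*1000).astype(np.float32))
    print(len(p),W[:,2][np.isfinite(W[:,2])].max().round(3),cv2.boxPoints(r).round(0).tolist(),r)
E
python3 - <<'E'
from h import *
f=grab('scene','s2')
cv2.imwrite('pics/s2c.png',cv2.resize(f['frame'][120:270,200:380,::-1],(720,600),interpolation=2))
E
```

```text
clock: 3.9
position: [0.5116, 0.0779, 0.2548]
ee_rot: [3.142, -0.001, 0.341]
force: [-0.2, 0.5, 0.6]
grip_width: 0.0881
gripper_force: 0.5
clock: 4.4
position: [0.5219, 0.0816, 0.2546]
ee_rot: [3.142, 0.0, 0.341]
force: [-0.1, -0.2, 0.9]
grip_width: 0.0878
gripper_force: 0.0
```

View pics/s2c.png

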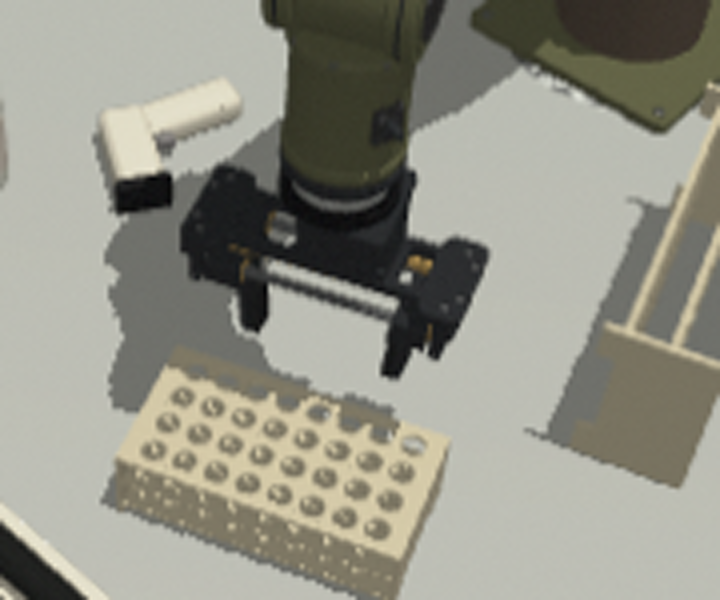

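The rack now stands on its feet, holes up (crop (115–450, 350–600)), with the fingers clear behind it. I'll measure it after backing off and going down.

```bash
python3 -m creep '[[0,0,0,-9,0,0,88],[0,0,0,-9,0,0,88],[0,0,0,-9,0,0,88],[0,0,0,0,0,13,88],[0,0,0,0,0,13,88],[0,0,0,0,0,13,88],[0,0,0,0,0,13,88],[0,0,0,0,0,13,88],[0,0,0,0,0,0,88]]'
python3 - <<'E'
from h import *
f=grab('scene','s3');g=grab('top','t3')
rack(f,(215,330,190,290),.058,.07); rack(g,(190,280,145,215),.058,.07)
rack(f,(215,330,205,290),.058,.07)
E
```

```text
clock: 5.2
position: [0.4958, 0.0725, 0.188]
ee_rot: [-3.141, 0.003, 0.341]
force: [0.1, -0.6, -0.2]
grip_width: 0.0877
gripper_force: 0.0
1960 0.178 [[454.0, 164.0], [523.0, -25.0], [820.0, 83.0], [751.0, 272.0]] ((636.8779296875, 123.70758056640625), (316.0371398925781, 200.79388427734375), 19.985523223876953)
1114 0.738 [[508.0, 184.0], [576.0, -4.0], [673.0, 31.0], [606.0, 219.0]] ((590.9406127929688, 107.36346435546875), (103.9990005493164, 200.07969665527344), 19.606624603271484)
1942 0.131 [[470.0, 170.0], [538.0, -19.0], [820.0, 83.0], [751.0, 272.0]] ((644.71142578125, 126.55648803710938), (299.3663024902344, 200.79388427734375), 19.985523223876953)
```

Top view: centre (591,107), 104 × 200 mm, yaw 19.6°, so it was tipped straight. Next I'll push while turning clockwise, set 20 mm to the left of centre.

```bash
python3 -m creep '[[0,0,0,9,-5,0,88],[0,0,0,9,-5,0,88],[0,0,0,9,-5,0,88],[0,0,0,9,-5,0,88],[0,0,0.018,5,0,0,88],[0,0,0.018,5,0,0,88],[0,0,0.018,5,0,0,88],[0,0,0.018,5,0,0,88],[0,0,0.018,5,0,0,88],[0,0,0.018,5,0,0,88],[0,0,0.018,5,0,0,88],[0,0,0.018,5,0,0,88]]'
python3 -m creep '[[0,0,0.018,5,0,0,88],[0,0,0.018,5,0,0,88],[0,0,0.018,5,0,0,88],[0,0,0.018,5,0,0,88],[0,0,0,0,0,0,88],[0,0,0,0,0,0,88]]'
python3 - <<'E'
from h import *
g=grab('top','t4'); rack(g,(180,270,130,200),.058,.07)
cv2.imwrite('pics/t4c.png',cv2.resize(g['frame'][90:240,150:330,::-1],(720,600),interpolation=2))
E
```

```text
clock: 6.3
position: [0.5629, 0.1143, 0.1896]
ee_rot: [3.141, -0.0, 0.194]
force: [-2.0, -0.2, 0.7]
grip_width: 0.088
gripper_force: 1.2
clock: 6.8
position: [0.583, 0.1177, 0.1899]
ee_rot: [3.141, -0.002, 0.124]
force: [-0.7, -0.4, 0.7]
grip_width: 0.088
gripper_force: 0.0
603 0.717 [[567.0, 196.0], [592.0, -2.0], [713.0, 14.0], [688.0, 212.0]] ((639.8764038085938, 105.11024475097656), (122.22538757324219, 199.58262634277344), 7.248870849609375)
```

View pics/t4c.png

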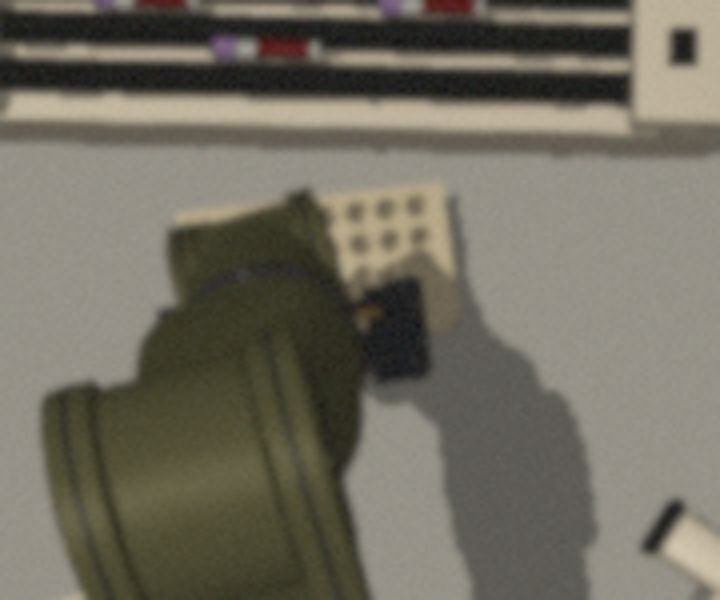

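The rack follows the fingers: its yaw is 7.2° and the far edge runs from x = 688 to 713, about 50 mm short of the mixer front (crop row ~150). I'll continue and turn the remaining 0.15 rad.

```bash
python3 -m creep '[[0,0,0.0165,5,0,0,88],[0,0,0.0165,5,0,0,88],[0,0,0.0165,5,0,0,88],[0,0,0.0165,5,0,0,88],[0,0,0.0165,5,0,0,88],[0,0,0.0165,5,0,0,88],[0,0,0.0165,5,0,0,88],[0,0,0.0165,5,0,0,88],[0,0,0.0165,5,0,0,88],[0,0,0,0,0,0,88],[0,0,0,0,0,0,88]]'
python3 - <<'E'
from h import *
g=grab('top','t5'); rack(g,(180,270,125,200),.058,.066); f=grab('scene','s5')
W=world(g)
for u in (205,215,225,240,248,256,260):
    col=W[115:145,u]; print(u,[(i+115,*c.round(3)) for i,c in enumerate(col) if c[2]>.055 and c[0]<.77][:3], [(i+115,c[2].round(3)) for i,c in enumerate(col) if c[2]<.05 ][:8])
E
```

```text
clock: 7.77
position: [0.6282, 0.12, 0.1898]
ee_rot: [3.141, -0.003, -0.025]
force: [-0.0, 0.7, -0.4]
grip_width: 0.0878
gripper_force: 0.0
540 0.701 [[621.0, 1.0], [741.0, -1.0], [745.0, 196.0], [625.0, 199.0]] ((682.97314453125, 98.59349060058594), (197.89198303222656, 120.01202392578125), 88.96083068847656)
205 [(117, np.float64(0.767), np.float64(0.178), np.float64(0.069)), (118, np.float64(0.762), np.float64(0.177), np.float64(0.075)), (119, np.float64(0.76), np.float64(0.178), np.float64(0.072))] [(123, np.float64(0.045)), (124, np.float64(0.039))]
215 [(117, np.float64(0.766), np.float64(0.148), np.float64(0.071)), (118, np.float64(0.765), np.float64(0.149), np.float64(0.064)), (119, np.float64(0.76), np.float64(0.148), np.float64(0.072))] []
225 [(117, np.float64(0.767), np.float64(0.119), np.float64(0.067)), (118, np.float64(0.764), np.float64(0.119), np.float64(0.067)), (119, np.float64(0.673), np.float64(0.095), np.float64(0.37))] []
240 [(116, np.float64(0.768), np.float64(0.074), np.float64(0.076)), (117, np.float64(0.767), np.float64(0.074), np.float64(0.068)), (118, np
[... 566 characters left out ...]
26), np.float64(0.07)), (118, np.float64(0.763), np.float64(0.026), np.float64(0.072))] [(125, np.float64(0.036)), (130, np.float64(0.035)), (131, np.float64(0.036)), (132, np.float64(0.013)), (138, np.float64(0.037)), (139, np.float64(0.036)), (140, np.float64(0.008)), (141, np.float64(0.016))]
260 [(115, np.float64(0.769), np.float64(0.014), np.float64(0.081)), (116, np.float64(0.769), np.float64(0.014), np.float64(0.071)), (117, np.float64(0.766), np.float64(0.014), np.float64(0.07))] [(125, np.float64(0.039)), (130, np.float64(0.037)), (131, np.float64(0.035)), (132, np.float64(0.01)), (133, np.float64(0.007)), (138, np.float64(0.034)), (139, np.float64(0.036)), (140, np.float64(0.015))]
```

About 10 mm remain and the rack is parallel to the mixer. I'll finish with a slow push while watching the force.

```bash
python3 -m creep '[[0,0,0,2,0,0,88],[0,0,0,2,0,0,88],[0,0,0,2,0,0,88],[0,0,0,2,0,0,88]]'
python3 -m creep '[[0,0,0,1,0,0,88],[0,0,0,1,0,0,88]]'
python3 -m creep '[[0,0,0,1,0,0,88],[0,0,0,1,0,0,88]]'
```

```text
clock: 8.2
position: [0.6336, 0.1201, 0.1896]
ee_rot: [3.141, 0.004, -0.024]
force: [-5.9, 0.5, 4.6]
grip_width: 0.0882
gripper_force: 2.6
clock: 8.37
position: [0.6362, 0.1201, 0.1896]
ee_rot: [3.141, 0.002, -0.024]
force: [-4.5, 0.7, 3.3]
grip_width: 0.0879
gripper_force: 2.2
clock: 8.53
position: [0.6388, 0.1201, 0.1896]
ee_rot: [3.141, 0.0, -0.024]
force: [-3.1, 0.6, 0.7]
grip_width: 0.088
gripper_force: 2.6
```

```bash
python3 -m creep '[[0,0,0,1,0,0,88],[0,0,0,1,0,0,88],[0,0,0,0,0,0,88]]'
python3 - <<'E'
from h import *
f=grab('scene','s6');g=grab('top','t6')
cv2.imwrite('pics/s6c.png',cv2.resize(f['frame'][170:350,110:340,::-1],(766,600),interpolation=2))
rack(g,(180,270,126,200),.058,.066)
E
```

```text
clock: 8.78
position: [0.6394, 0.1202, 0.1896]
ee_rot: [3.141, 0.005, -0.024]
force: [-7.6, -0.3, 5.5]
grip_width: 0.088
gripper_force: 4.2
427 0.697 [[635.0, -1.0], [742.0, -1.0], [742.0, 95.0], [635.0, 95.0]] ((688.3396606445312, 47.26728820800781), (96.05919647216797, 107.03988647460938), 89.83599090576172)
```

View pics/s6c.png

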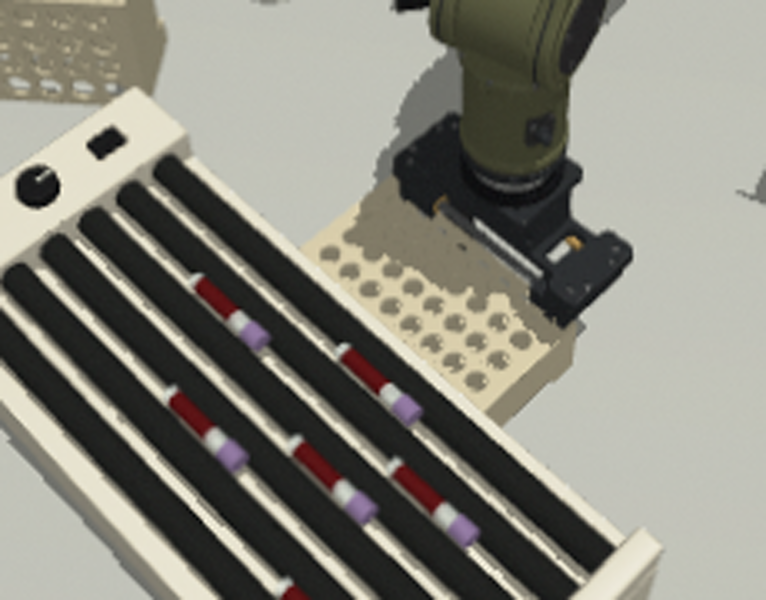

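The rack is upright along the mixer front, well inside both cheeks. The TCP stalled at 0.639 with the force rising, which means contact. I'll press a bit more to seat it flush.

```bash
python3 -m creep '[[0,0,0,1,0,0,88],[0,0,0,1,0,0,88],[0,0,0,1,0,0,88],[0,0,0,0,0,0,88]]'
python3 -m creep '[[0,0,0,1.5,0,0,88],[0,0,0,1.5,0,0,88],[0,0,0,0,0,0,88],[0,0,0,0,0,0,88]]'
```

```text
clock: 9.22
position: [0.6404, 0.1202, 0.1894]
ee_rot: [3.14, 0.011, -0.024]
force: [-14.1, -0.7, 11.6]
grip_width: 0.0881
gripper_force: 7.3
clock: 9.55
position: [0.6413, 0.1203, 0.1893]
ee_rot: [3.14, 0.017, -0.023]
force: [-22.2, -1.2, 16.2]
grip_width: 0.088
gripper_force: 10.4
```

Firm contact, steady stiffness. I'll back straight off, rise and check.

```bash
python3 -m creep '[[0,0,0,-3,0,0,88],[0,0,0,-5,0,0,88],[0,0,0,-10,0,0,88],[0,0,0,-20,0,0,88],[0,0,0,-20,0,0,88],[0,0,0,-20,0,0,88],[0,0,0,-10,0,-30,88],[0,0,0,-20,0,-30,88],[0,0,0,-30,0,-30,88],[0,0,0,-30,0,-30,88],[0,0,0,-10,0,0,88],[0,0,0,0,0,0,88]]'
python3 - <<'E'
from h import *
g=grab('top','t7');f=grab('scene','s7');W=world(g);S=world(f)
rack(g,(180,270,127,172),.056,.068)
M=W.reshape(-1,3);c=S.reshape(-1,3)
for u in (205,215,225,235,245,255,262): print(u,[(v,*W[v,u].round(3).tolist()) for v in range(121,129)])
for nm,(u,v) in dict(bottle=(361,197),tip=(107,201),scanner=(328,232)).items(): print(nm,W[v,u])
o=np.hstack([cv2.resize(g['frame'][95:215,170:290,::-1],(400,400),interpolation=2),cv2.resize(f['frame'][205:305,185:285,::-1],(400,400),interpolation=2)])
cv2.imwrite('pics/fin.png',o)
E
```

```text
clock: 10.55
position: [0.4693, 0.1247, 0.3105]
ee_rot: [-3.14, -0.004, -0.022]
force: [0.6, 0.7, -0.3]
grip_width: 0.0879
gripper_force: 0.0
1331 0.071 [[646.0, 1.0], [738.0, -1.0], [743.0, 199.0], [651.0, 202.0]] ((694.0955810546875, 100.32392883300781), (200.55947875976562, 91.95662689208984), 88.5872802734375)
205 [(121, 0.755, 0.178, 0.069), (122, 0.754, 0.179, 0.06), (123, 0.75, 0.179, 0.063), (124, 0.747, 0.179, 0.063), (125, 0.752, 0.182, 0.035), (126, 0.748, 0.182, 0.037), (127, 0.746, 0.182, 0.034), (128, 0.748, 0.185, 0.013)]
215 [(121, 0.755, 0.148, 0.068), (122, 0.754, 0.149, 0.061), (123, 0.75, 0.149, 0.064), (124, 0.747, 0.149, 0.062), (125, 0.743, 0.149, 0.065), (126, 0.749, 0.152, 0.034), (127, 0.746, 0.152, 0.032), (128, 0.748, 0.154, 0.015)]
225 [(121, 0.755, 0.119, 0.066), (122, 0.753, 0.119, 0.063), (123, 0.751, 0.119, 0.061), (124, 0.747, 0.119, 0.061), (125, 0.744, 0.119, 0.062), (126, 0.743, 0.119, 0.056), (127, 0.738, 0.119, 0.061), (128, 0.734, 0.119, 0.064)]
235 [(121, 0.755, 0.089, 0.067), (122, 0.753, 0.089, 0.063), (123, 0.75, 0.089, 0.063), (124, 0.747,
[... 236 characters left out ...]
063), (125, 0.744, 0.059, 0.064), (126, 0.742, 0.059, 0.057), (127, 0.745, 0.06, 0.035), (128, 0.743, 0.06, 0.03)]
255 [(121, 0.753, 0.029, 0.073), (122, 0.752, 0.029, 0.066), (123, 0.749, 0.029, 0.065), (124, 0.747, 0.029, 0.063), (125, 0.744, 0.029, 0.06), (126, 0.741, 0.029, 0.061), (127, 0.738, 0.029, 0.062), (128, 0.735, 0.029, 0.063)]
262 [(121, 0.754, 0.008, 0.068), (122, 0.752, 0.008, 0.067), (123, 0.751, 0.008, 0.06), (124, 0.746, 0.008, 0.065), (125, 0.743, 0.008, 0.065), (126, 0.741, 0.008, 0.063), (127, 0.736, 0.008, 0.067), (128, 0.734, 0.008, 0.065)]
bottle [ 0.52120108 -0.26756547  0.12210995]
tip [0.51618518 0.4635452  0.06569523]
scanner [ 0.42438867 -0.18904301  0.03181764]
```

View pics/fin.png

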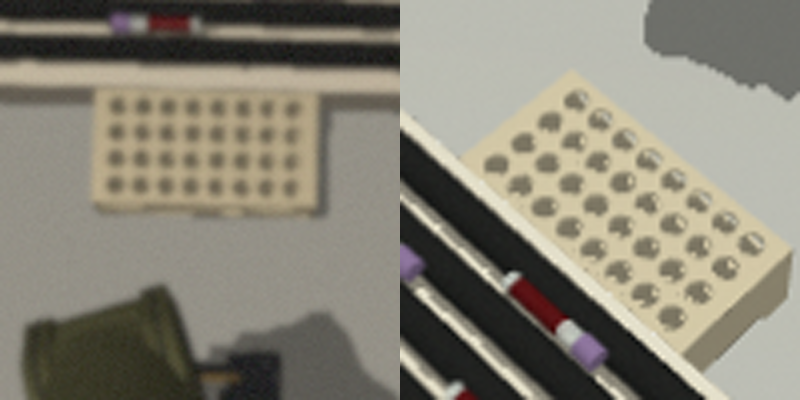

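Both views show the rack upright against the mixer front with no visible gap and clear of both ends. The near edge runs from 646 to 651 mm; adding 104 mm gives 750 to 755, which matches the mixer front at both ends. The bystanders read the same as before.

```bash
python3 -c "
from workcell import arm
print(arm.finish_job())"
```

```text
the job is handed in; nothing more can be done
None
```

The rack was tipped back onto its feet and now stands flat against the mixer front, inside both its ends; the bottle, tip box and scanner have not moved, and the job was handed in at about 10.7 s.

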